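Hang the dosing ladle on the sprung rack bar

TASK

Pick up the dosing ladle and hang it by its hook on the bar of the rack, between the bar's two collars. Feel for the bar, because its height setting is not known, and load it only lightly since it is a delicate sprung weighing bar. Let the bar take the ladle's weight and ease the ladle into its natural slant before letting go, so that it neither drops nor swings, and leave everything else on the table as it is.

Things in the scene. Friction and masses are not known exactly. Their poses are not given: they have to be found in the camera images.
- ladle: Stainless ladle standing upright on its cup; the only long-handled thing. Origin: centre of the cup's underside; z up, x from cup to handle and hook. Cup 76 mm across, 55 high. Straight upright handle at its +x side: x 36 to 46 mm, 18 mm wide (y), up to z 170. At its top a square hook reaches out to +x, 18 mm wide (see ladle_corner). Mass 0.2 to 0.42 kg, differs each time.
- ladle_grip (a point): Point inside the handle on its centre line, 132 mm above the cup's underside (x 41 mm in the ladle's frame): a good place to pinch the handle across its 18 mm width (ladle's y) from above; the ladle's top is 38 mm higher.
- ladle_corner (a point): Inner corner of the hook (ladle x 78, z 164 mm). Top plate: underside z 164, 6 mm thick, from the handle to x 84. Lip: x 78 to 84, down to z 140. Mouth between handle and lip 32 mm, open downwards. The bar comes to rest in this corner, its centre 5 mm below the plate and 5 mm in from the lip.
- ladle_com (a point): The ladle's centre of mass (x 15, z 46 mm in its frame). It is off-centre: with the bar in the hook's corner the ladle comes to rest slanted about 0.48 rad (27 degrees) about the bar, its lower end swung under the bar towards the hook's side. Let go upright, it would swing hard.
- rack: Fixed rack: two aluminium uprights 250 mm apart in y, 300 mm high, feet 100 mm deep, a round steel bar 10 mm thick between them along y, in the plane x = 0. Origin on the table midway between the uprights; x points away from the robot, square to the bar; z up. Two collars on the bar, 18 mm across, 8 mm thick, centred 36 mm either side of the middle, leave a 64 mm gap.
- place (a point): Fixed point midway between the collars at the bar's NOMINAL height, 250 mm (axes as the rack's). The real bar is clamped anywhere up to 25 mm above or below it (not measured) and is found by feel. It is a sprung weighing bar: it sinks about 0.5 mm per newton, is rigid sideways, and must not be loaded with more than 12 N.
- jar: Bystander: lidded amber glass jar, 72 mm across, 95 mm high; origin under its centre.
- bowl: Bystander: small steel bowl, 96 mm across, 45 mm high; origin under its centre.
- thermos: Bystander: flask 72 mm across, 210 mm high; origin under its centre.
- vial: Bystander: small capped bottle, 44 mm across, 85 mm high; origin under its centre.
- mug: Bystander: mug 76 mm across, 85 mm high; origin under its centre.
- tape: Bystander: roll of tape lying flat, 90 mm across, 24 mm high; origin under its centre.
- weight: Bystander: brass check weight, 36 mm across, 40 mm high; origin under its centre.
Things that resemble listed ones, but are neither listed nor needed, are in the scene too. Leave any purple look-alike of the ladle alone.

How it is judged (in metres and radians):
On the way, in this order (a step that is already met when the one before it is completed fails the run):
1. the ladle is lifted off the table in the gripper (height (world z) of ladle above 0.06 m and contact force between ladle and the fingers above 1 N), for 0.2 s.
2. the bar bears part of the ladle's weight (over 0.8 N) inside the hook while the gripper still holds it (contact force between ladle and rack above 0.8 N and contact force between ladle and the fingers above 0.5 N and x of ladle_corner in the frame of place between -0.05 and 0.05 m), for 0.3 s.
At the end, for the whole second after the job is handed in: Ladle hangs by its hook on the bar alone (1 to 6 N), free of the gripper, underside over 30 mm above the table, hook corner within 25 mm of the bar's plane, 33 mm of mid-collars and -40 to +45 mm of nominal height, slanted 0.3 to 0.7 rad, nearly at rest (below 0.06 m/s, 0.5 rad/s) (contact force between ladle and rack between 1 and 6 N and contact force between ladle and the fingers below 0.05 N and height (world z) of ladle above 0.03 m and x of ladle_corner in the frame of place between -0.025 and 0.025 m and y of ladle_corner in the frame of place between -0.033 and 0.033 m and z of ladle_corner in the frame of place between -0.04 and 0.045 m and angle between ladle's own z axis and vertical between 0.3 and 0.7 rad and linear speed of ladle below 0.06 m/s and angular speed of ladle below 0.5 rad/s); the robot touches nothing.
It fails at once if the ladle presses on the rack with more than 12 N (contact force between ladle and rack above 12 N).
It fails at once if the gripper or arm knocks the rack with more than 12 N (contact force between any of the arm, the fingers and rack above 12 N).
It fails at once if the ladle, out of the gripper's hold, swings faster than 1.8 rad/s (contact force between ladle and the fingers below 0.05 N and angular speed of ladle above 1.8 rad/s).
It fails at once if the ladle, out of the gripper's hold, drops or flies faster than 0.35 m/s (contact force between ladle and the fingers below 0.05 N and linear speed of ladle above 0.35 m/s).
It fails at once if a bystander is moved more than 30 mm or tipped (distance of any of jar, bowl, thermos, vial, mug, tape, weight from where it was at the start of the episode above 0.03 m or angle between any of jar, bowl, thermos, vial, mug, tape, weight's own z axis and vertical above 0.35 rad).
It also fails if it takes over 72 s, if anything falls off the work surface, if the arm or the gripper's body presses on something with over 40 N, if the wrist force passes 120 N, or if a joint passes its speed limit or range.

ROBOT

A 6-joint arm with a two-finger parallel gripper is mounted at the origin on the work surface. World frame = base frame: x ahead of the robot, y to its left, z up, the work surface at z = 0. Lengths are in m, angles in degrees, forces in N, time in s.
With the tool pointing down it reaches from about 0.35 to 0.975 m from the base axis. Payload 17.4 kg.
Tool frame: the origin (TCP) lies at the very end of the fingers, on their centre line; the grasp point (between the pads) lies 19 mm behind it; y points along the fingers, x is the direction in which the jaws open and shut, and the axes are right-handed (so a half turn about y gives the same grasp; the last joint's range is limited). The gripper opens to 85 mm and grips with 20 to 120 N. Pads are 22 mm wide; open, the fingers measure 114 mm over their backs; the gripper's body (76 mm by 85 mm) begins 54 mm behind the grasp point. The pads swing forward as they close: fully open they stand 13 mm farther back than shut.
Start: joints at [75.184, 6.646, 82.598, -0, 90.757, -2.166], TCP at [0.148, 0.659, 0.231] pointing down, gripper open.
Joint ranges: [-162.19, 162.19], [-47.58, 125.68], [4.15, 143.07], [-65.23, 245.23], [0.69, 171.88], [-170.13, 170.13]. Speed limits (degrees/s): [108.29, 108.29, 127.2, 180, 180, 180].

INTERFACE

Orientations are given as a 3x3 rotation matrix whose columns are the frame's x, y, z axes.
In Python, from cell import ctrl gives the robot as it stands. The module is installed in compiled form; this text tells all that it offers. Calls block until the motion is done:
- ctrl.move_to(position, orientation): joint-space move of the TCP to a pose.
- ctrl.move_linear(position, feed=0.15, orientation=None, f_stop=None): straight line of the TCP; orientation=None keeps the orientation; feed is the mean speed in m/s. With f_stop (N) it stops when the force on the tool has changed by that much, and returns True; else False.
- ctrl.move_joints(angles): joint-space move.
- ctrl.gripper_open() and ctrl.close_gripper(): open the fingers fully, or close them until they stop; the grip force is fixed at half the most.
- ctrl.wait(seconds).
- ctrl.inverse_kinematics(position, orientation): joint angles nearest the present ones, or None.
- ctrl.camera(name): name is "scene" or "top" or "wrist"; returns a dict with "img" (400x640x3 uint8, blue, green, red), "intrinsics" (3x3 intrinsics, pixels), "dist_coeffs" ([k1, k2, p1, p2, k3] as OpenCV has them; the pictures are not rectified), "xyz" and "orientation" of the camera in the world. Camera axes: x right, y down, z forward; pixel columns grow to the right and rows downward; lengths in m; the calibration is good to about 2 mm. A picture is of the moment at which its call begins. There is no depth.
A pose or a line that the arm cannot do raises ctrl.Unreachable and nothing moves.
- ctrl.close_job(): hands the job in, once; it reports no verdict.
Trained networks look in the newest picture that a camera, given by its name, has taken for a name from the list of things; names that differ only in an ending like _2 or _b are one class to them, and where a whole thing is asked for, a point or a joint stands for the part that bears it (a point fixed in the world has none). Each returns a list of dicts, best first, with "score" (0 to 1); they miss things now and then, are a little off and sometimes report something else, mostly with a low value. They report only what shows in the picture. A call takes as long as a camera call. They do not tell look-alikes from the thing itself.
- ctrl.look_for(camera, name): "point" ([x, y, z] in m, in the coordinates of the camera as it stood for that picture, good to about 4 mm: the middle of the surface that is visible of it).
- ctrl.silhouettes(camera, name): "region" (400x640 bool, what is visible of it).
Readings, each from a call of its own:
- ctrl.get_time_s(): time.
- ctrl.get_joint_pos(): joint angles.
- ctrl.get_joint_vel(): joint speeds.
- ctrl.get_joint_efforts(): joint torques, N m.
- ctrl.get_tool_pos(): TCP position.
- ctrl.get_orientation(): TCP orientation.
- ctrl.get_ft_force(): force on the tool from outside, world axes, zero at the start.
- ctrl.get_moment(): the same for the moment, N m.
- ctrl.get_opening(): finger opening in m.
Only numpy, scipy, OpenCV 4.12 (cv2) and the standard library are available. Lean on these libraries where they do the work, as an engineer would, in place of code of your own. Each camera call takes 0.05 s, during which the arm holds its last target. There are 200 camera calls.

## Working session

There is one attempt and no reset: what is moved stays moved. The work goes in short steps, each a Python script; the robot and the scene stay as the last script left them, time stands still between calls to the robot, and variables do not carry over. Pictures are saved under pics/ and viewed, about 8 in all and at most 12, crops included, and the job is handed in when it is done.

```bash
mkdir -p pics
cat > h.py <<'E'
import numpy as np, cv2
from cell import ctrl
def shot(cam,fn=None):
    c=ctrl.camera(cam)
    if fn: cv2.imwrite('pics/'+fn,c['img'])
    return c
def w(c,p): return np.array(c['orientation'])@np.array(p)+np.array(c['xyz'])
def px(c,P):
    R=np.array(c['orientation']).T; X=R@(np.array(P,float)-np.array(c['xyz']))
    r=cv2.projectPoints(X[None],np.zeros(3),np.zeros(3),np.array(c['intrinsics']),np.array(c['dist_coeffs']))[0]
    return r[0,0]
def ray(c,uv):
    n=cv2.undistortPoints(np.array([[uv]],float),np.array(c['intrinsics']),np.array(c['dist_coeffs']))[0,0]
    return np.array(c['xyz']),np.array(c['orientation'])@np.array([n[0],n[1],1.])
def atz(c,uv,z):
    o,d=ray(c,uv); return o+d*(z-o[2])/d[2]
E
python3 - <<'E'
from h import *
np.set_printoptions(precision=3,suppress=True)
for cam in ['scene','top','wrist']:
    c=shot(cam,cam+'1.png'); print(cam,np.array(c['xyz']),np.array(c['orientation'])[:,2])
    for n in ['ladle','ladle_grip','ladle_corner','rack','jar','bowl','thermos','vial','mug','tape','weight']:
        print(n,[(round(d['score'],2),w(c,d['point']).round(3).tolist(),px(c,w(c,d['point'])).round(0).tolist()) for d in ctrl.look_for(cam,n)[:3]])
print(ctrl.get_time_s(),ctrl.get_orientation())
E
```

```text
scene [ 1.703 -0.174  0.922] [-0.824  0.139 -0.549]
ladle [(0.82, [0.484, -0.229, 0.045], [223.0, 223.0]), (0.69, [0.759, -0.226, 0.046], [226.0, 289.0]), (0.6, [0.532, -0.375, 0.057], [168.0, 234.0])]
ladle_grip [(0.74, [0.48, -0.226, 0.047], [224.0, 221.0]), (0.55, [0.756, -0.234, 0.044], [223.0, 289.0]), (0.54, [0.65, -0.024, 0.102], [302.0, 236.0])]
ladle_corner [(0.63, [0.486, -0.23, 0.047], [222.0, 222.0]), (0.6, [0.759, -0.236, 0.044], [222.0, 290.0])]
rack [(0.69, [0.65, -0.023, 0.102], [303.0, 235.0])]
jar [(0.86, [0.454, -0.035, 0.064], [289.0, 205.0]), (0.25, [0.763, 0.15, 0.039], [377.0, 276.0])]
bowl [(0.86, [0.425, 0.21, 0.027], [367.0, 204.0])]
thermos [(0.82, [0.68, 0.358, 0.103], [448.0, 229.0]), (0.19, [0.485, -0.227, 0.046], [223.0, 222.0])]
vial [(0.77, [0.532, -0.376, 0.056], [168.0, 234.0]), (0.6, [0.484, -0.229, 0.044], [223.0, 223.0])]
mug [(0.78, [0.656, -0.324, 0.053], [186.0, 263.0])]
tape [(0.94, [0.538, 0.335, 0.02], [418.0, 223.0]), (0.4, [0.485, -0.231, 0.048], [222.0, 222.0])]
weight [(0.46, [0.765, 0.15, 0.041], [378.0, 276.0]), (0.43, [0.678, 0.36, 0
[... 443 characters left out ...]

jar [(0.77, [0.425, -0.029, 0.096], [321.0, 264.0])]
bowl [(0.96, [0.449, 0.206, 0.022], [231.0, 255.0])]
thermos [(0.96, [0.649, 0.349, 0.133], [165.0, 174.0])]
vial [(0.73, [0.521, -0.362, 0.052], [446.0, 223.0]), (0.34, [0.64, -0.02, 0.043], [315.0, 181.0])]
mug [(0.94, [0.635, -0.329, 0.045], [431.0, 181.0])]
tape [(0.86, [0.533, 0.342, 0.028], [179.0, 224.0])]
weight [(0.6, [0.749, 0.149, 0.04], [251.0, 142.0]), (0.42, [0.46, -0.229, 0.029], [395.0, 248.0])]
wrist [0.082 0.673 0.373] [ 0.259 -0.06  -0.964]
ladle []
ladle_grip []
ladle_corner []
rack []
jar []
bowl []
thermos []
vial []
mug []
tape []
weight []
1.8 [[ 0.219 -0.    -0.976]
 [ 0.976 -0.     0.219]
 [-0.    -1.     0.   ]]
```

View pics/scene1.png

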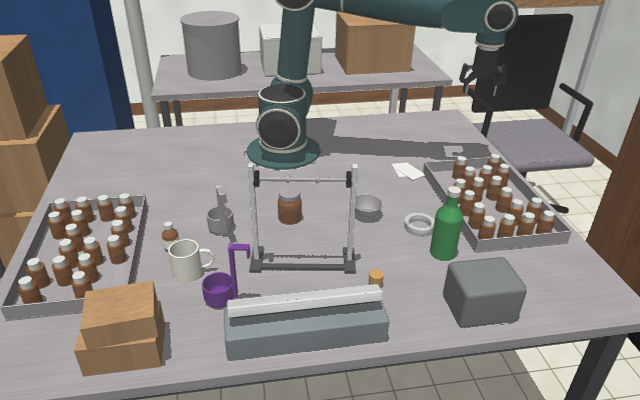

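View pics/top1.png

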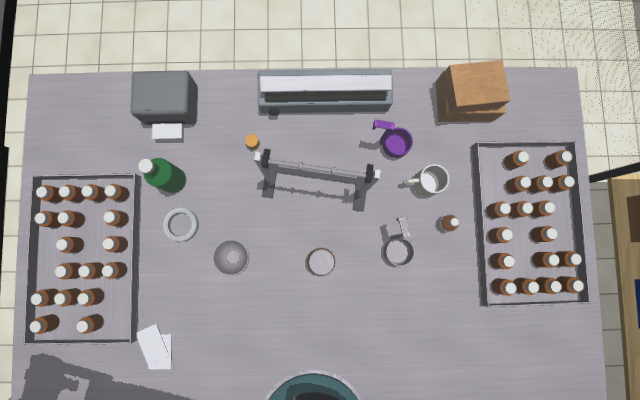

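The steel ladle stands at about (223,215) in the scene picture and (397,250) in the top one, with its handle towards +x. The purple look-alike is at (390,140), and the rack is at (318,175). I'll enlarge the ladle and the rack next.

Run:
```python
import cv2,numpy as np
t=cv2.imread('pics/top1.png'); s=cv2.imread('pics/scene1.png')
r=lambda i,x,y,ww,h,k:cv2.resize(i[y:y+h,x:x+ww],(ww*k,h*k),interpolation=cv2.INTER_CUBIC)
a=np.hstack([r(t,370,210,60,60,5),r(s,195,180,60,60,5)])   # 600x300
b=r(t,240,140,150,75,4)
cv2.imwrite('pics/crop1.png',np.vstack([a,b]))
```

```text
(no output)
```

View pics/crop1.png

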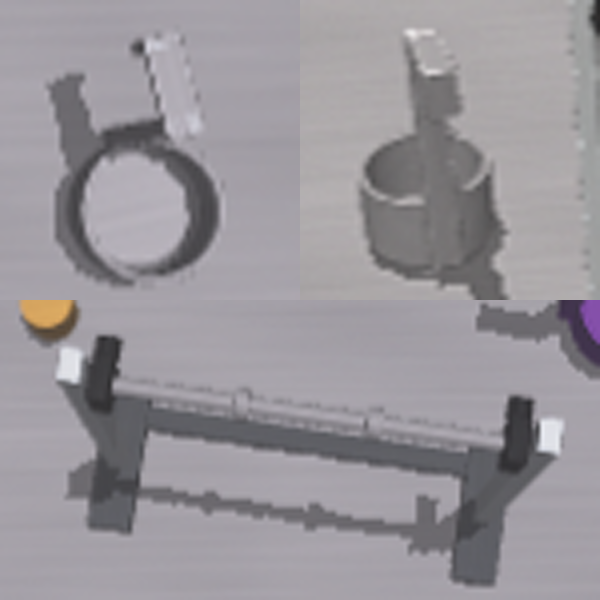

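The plate of the steel ladle's hook runs from about (407,237) at the handle to (403,217) at the tip. The upright tops are at (257.5,156) and (377.5,174), and the collars at (300.5,166) and (334,170). I'll turn these into positions and check the sizes.

Run:
```python
from h import *
np.set_printoptions(precision=4,suppress=True)
c=ctrl.camera('top')
tip=atz(c,(402.8,216.8),.17); near=atz(c,(407.2,236.6),.17)
d=tip-near; print('tip',tip,'near',near,'len(0.048)',np.linalg.norm(d),'yaw',np.degrees(np.arctan2(d[1],d[0])))
u=d/np.linalg.norm(d); m=(tip+near)/2; org=m-u*0.060; grip=org+u*.041; print('org',org,'grip',grip)
L=atz(c,(257.5,156.25),.3);R=atz(c,(377.5,174.25),.3); d=L-R
print('upr',L,R,'sep',np.linalg.norm(d),'mid',(L+R)/2,'yaw',np.degrees(np.arctan2(-d[0],d[1])))
for z in(.225,.25,.275):
    a=atz(c,(300.5,165.75),z);b=atz(c,(333.75,170),z); print('collars',z,a,b,np.linalg.norm(a-b),(a+b)/2)
# views from above: candidate IK
def Rt(yaw,s):  # tool x = s*ladle y
    x=s*np.array([-np.sin(yaw),np.cos(yaw),0]);y=np.array([0,0,-1.]);return np.column_stack([x,y,np.cross(x,y)])
for s in(1,-1):
    for yaw,p in((np.arctan2(u[1],u[0]),grip),(np.arctan2(L[1]-R[1],L[0]-R[0])-np.pi/2,(L+R)/2)):
        q=ctrl.inverse_kinematics([p[0],p[1],.33],Rt(yaw,s)); print(s,np.degrees(yaw),q)
```

```text
tip [ 0.5309 -0.2214  0.17  ] near [ 0.4845 -0.2297  0.17  ] len(0.048) 0.047161210662226075 yaw 10.084294001543785
org [ 0.4486 -0.236   0.17  ] grip [ 0.489  -0.2289  0.17  ]
upr [0.6525 0.1024 0.3   ] [ 0.6105 -0.1439  0.3   ] sep 0.2498445804950939 mid [ 0.6315 -0.0207  0.3   ] yaw -9.682219642916344
collars 0.225 [0.6458 0.0152 0.225 ] [ 0.6348 -0.0588  0.225 ] 0.07482192735490668 [ 0.6403 -0.0218  0.225 ]
collars 0.25 [0.6408 0.0149 0.25  ] [ 0.6302 -0.0572  0.25  ] 0.07284800924545325 [ 0.6355 -0.0211  0.25  ]
collars 0.275 [0.6359 0.0146 0.275 ] [ 0.6256 -0.0555  0.275 ] 0.0708740911359998 [ 0.6307 -0.0205  0.275 ]
1 10.084294001543785 [ -27.787   -10.7267   90.4624   -0.      100.2642 -127.8713]
1 -9.682219642916348 [ -4.1935   0.7614  79.707    0.      99.5316 -84.5112]
-1 10.084294001543785 [-27.787  -10.7267  90.4624  -0.     100.2642  52.1287]
-1 -9.682219642916348 [-4.1935  0.7614 79.707  -0.     99.5316 95.4888]
```

The sizes check out: plate 47 mm (48 expected), uprights 249.8 mm apart, collars about 72 mm apart. Next I raise the arm, swing clear over the rack, and look at the ladle from close by.

```bash
cat >> h.py <<'E'
GY=np.radians(10.08); GRIP=np.array([.489,-.2289]); RY=np.radians(-9.68); BAR=np.array([.632,-.0207])
def Rt(yaw,tilt=0):  # tool x = ladle y, tool y = -ladle z; tilt: lower end swings to ladle +x
    xl=np.array([np.cos(yaw),np.sin(yaw),0]); y=np.array([-np.sin(yaw),np.cos(yaw),0]); z=np.array([0,0,1.])
    zl=np.cos(tilt)*z-np.sin(tilt)*xl
    return np.column_stack([y,-zl,np.cross(y,-zl)])
E
python3 - <<'E'
from h import *
np.set_printoptions(precision=4,suppress=True)
p=ctrl.get_tool_pos()
ctrl.move_linear([p[0],p[1],.5],feed=.2)
ctrl.move_to([*GRIP,.5],Rt(GY))
ctrl.move_linear([*GRIP,.33],feed=.15)
print(ctrl.get_tool_pos(),ctrl.get_time_s())
c=shot('wrist','wrist2.png')
for n in['ladle','ladle_corner']: print([(d['score'],w(c,d['point'])) for d in ctrl.look_for('wrist',n)])
O=np.r_[.4486,-.236,0];U=np.array([np.cos(GY),np.sin(GY),0]);V=np.array([-U[1],U[0],0])
for x,z in((36,170),(84,170),(0,0),(0,55)):
  for y in(-9,9): print(x,y,z,px(c,O+U*x/1e3+V*y/1e3+[0,0,z/1e3]))
E
```

```text
[ 0.4892 -0.229   0.331 ] 7.9417
[(0.81, array([ 0.7522, -0.2429,  0.0293])), (0.69, array([ 0.463 , -0.2287,  0.0285]))]
[(0.8, array([ 0.4654, -0.2286,  0.0269])), (0.73, array([ 0.7541, -0.2403,  0.027 ]))]
36 -9 170 [308.8662 180.1095]
36 9 170 [327.3083 180.1171]
84 -9 170 [309.1946 226.465 ]
84 9 170 [326.9022 226.478 ]
0 -9 0 [311.8673 132.651 ]
0 9 0 [324.1433 132.6519]
0 -9 55 [311.0988 135.045 ]
0 9 55 [324.9646 135.0464]
```

View pics/wrist2.png

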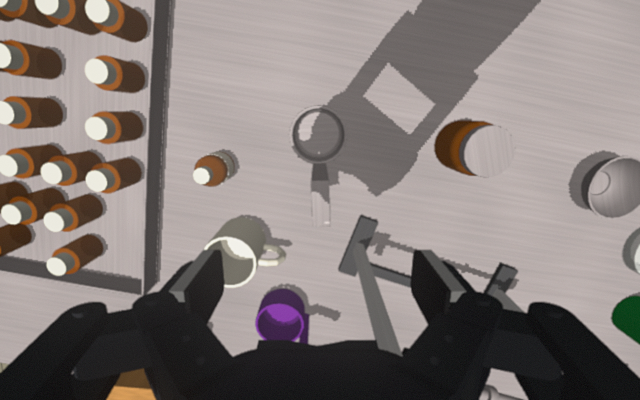

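The view shows the cup at (318,134), as predicted, and the plate tip at about (321,226), some 3 px to the right of the prediction. I'll crop it to refine the yaw.

Run:
```python
import cv2
i=cv2.imread('pics/wrist2.png')[100:235,270:370]
cv2.imwrite('pics/crop2.png',cv2.resize(i,None,fx=4,fy=4,interpolation=cv2.INTER_CUBIC))
```

```text
(no output)
```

View pics/crop2.png

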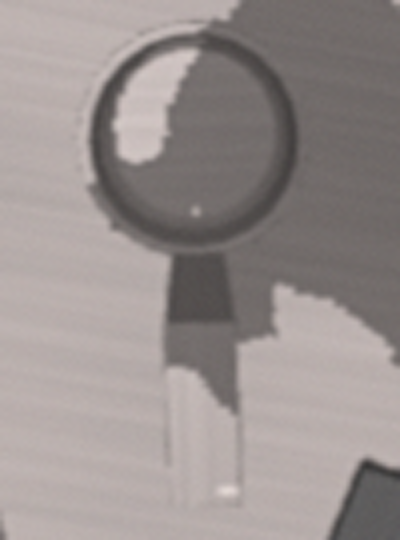

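Correction: yaw about 11.5°, and the grip point shifts 2 mm along ladle y. Now grasp and lift.

```bash
sed -i 's/^GY=.*/GY=np.radians(11.5); GRIP=np.array([.4886,-.2267]); RY=np.radians(-9.68); BAR=np.array([.632,-.0207])/' h.py
python3 - <<'E'
from h import *
np.set_printoptions(precision=3,suppress=True)
ctrl.move_linear([*GRIP,.3],feed=.1,orientation=Rt(GY))
print('free',np.array(ctrl.get_ft_force()),np.array(ctrl.get_moment()))
print('hit',ctrl.move_linear([*GRIP,.114],feed=.1,f_stop=4))
ctrl.close_gripper(); ctrl.wait(.2)
print('open',ctrl.get_opening(),ctrl.get_tool_pos(),np.array(ctrl.get_ft_force()))
ctrl.move_linear([*GRIP,.134],feed=.03); ctrl.move_linear([*GRIP,.30],feed=.1); ctrl.wait(.4)
print('held',np.array(ctrl.get_ft_force()),np.array(ctrl.get_moment()),ctrl.get_opening(),ctrl.get_time_s())
# reach checks
def pose(c,t,z):  # TCP for bar centre c, ladle bar point at (73,159)
    xl=np.array([np.cos(RY),np.sin(RY),0]);Z=np.array([0,0,1.])
    X=np.cos(t)*xl+np.sin(t)*Z; ZL=np.cos(t)*Z-np.sin(t)*xl
    return np.r_[c,z]+X*(.041-.073)+ZL*(.114-.159)
for t in(0,.25,.48,.6): print(pose(BAR,t,.26),ctrl.inverse_kinematics(pose(BAR,t,.26),Rt(RY,t)))
c=shot('scene','scene3.png')
i=c['img'][120:300,150:400];cv2.imwrite('pics/crop3.png',cv2.resize(i,None,fx=3,fy=3))
E
```

```text
free [ 0.431 -0.477  0.475] [-0.034 -0.029 -0.017]
hit False
open 0.016905017300348785 [ 0.489 -0.227  0.114] [1.04  1.851 2.951]
held [-0.063  0.099 -3.861] [ 0.02  -0.118 -0.015] 0.01693135932898022 14.4
[ 0.6   -0.015  0.215] [ -3.895  -2.328  93.329   0.     88.999 -84.215]
[ 0.612 -0.017  0.208] [ -3.259  -9.529 101.416  -1.65   73.882 -83.319]
[ 0.625 -0.019  0.205] [ -2.61  -15.432 108.87   -3.79   59.293 -81.784]
[ 0.631 -0.021  0.205] [ -2.261 -18.083 112.666  -5.354  51.386 -80.519]
```

View pics/crop3.png

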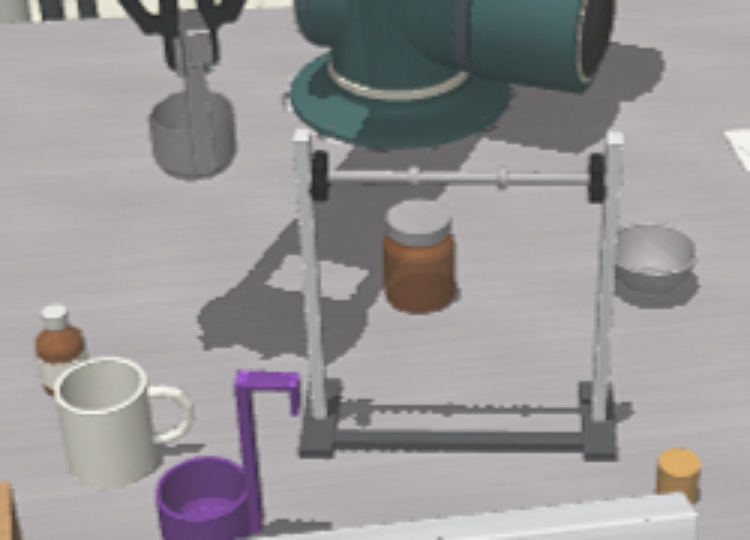

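The ladle is held upright, weighs about 4 N, and the bystanders haven't moved. In this crop the collars are at (414,176) and (503,179). I'll triangulate the bar height from both views as a starting guess, then carry the ladle over and feel for the bar.

```bash
cat >> h.py <<'E'
XL=np.array([np.cos(RY),np.sin(RY),0]); Z3=np.array([0,0,1.]); GZ=.114
def pose(c,t,bx=.073,bz=.159): # TCP when ladle point (bx,bz) is at world c with slant t
    X=np.cos(t)*XL+np.sin(t)*Z3; ZL=np.cos(t)*Z3-np.sin(t)*XL
    return np.array(c)+X*(.041-bx)+ZL*(GZ-bz)
def ft(n=20):
    a=[]
    for _ in range(n): a.append(np.r_[ctrl.get_ft_force(),ctrl.get_moment()]); ctrl.wait(.01)
    return np.mean(a,0),np.std(a,0)
E
python3 - <<'E'
from h import *
np.set_printoptions(precision=3,suppress=True)
t=ctrl.camera('top');s=ctrl.camera('scene')
A=[];b=[]
for c,uv in((t,((300.5+333.75)/2,167.9)),(s,(302.8,179.2))):
    o,d=ray(c,uv);d/=np.linalg.norm(d);P=np.eye(3)-np.outer(d,d);A.append(P);b.append(P@o)
x=np.linalg.lstsq(np.vstack(A),np.hstack(b),rcond=None); print('bar mid',x[0],'resid',x[1])
zb=x[0][2]
m=np.r_[BAR,zb]
p=pose(m,0,bx=.064)
ctrl.move_linear([.489,-.2267,.335],feed=.15)
ctrl.move_linear([.53,-.03,.335],feed=.15,orientation=Rt(RY))
ctrl.move_linear([p[0],p[1],.335],feed=.1)
f0,sd=ft(30); print('free',f0,'sd',sd,ctrl.get_time_s(),'expected contact tcp z',p[2])
np.save('f0.npy',f0)
c=shot('scene','scene4.png')
i=c['img'][100:260,200:400];cv2.imwrite('pics/crop4.png',cv2.resize(i,None,fx=4,fy=3.5,interpolation=cv2.INTER_CUBIC) if 0 else cv2.resize(i,None,fx=3.7,fy=3.7,interpolation=cv2.INTER_CUBIC))
E
```

```text
bar mid [ 0.633 -0.02   0.261] resid [0.]
free [-0.292 -0.037 -4.142 -0.016 -0.105  0.002] sd [0.424 0.601 0.388 0.03  0.034 0.036] 17.625 expected contact tcp z 0.2161072724559719
```

View pics/crop4.png

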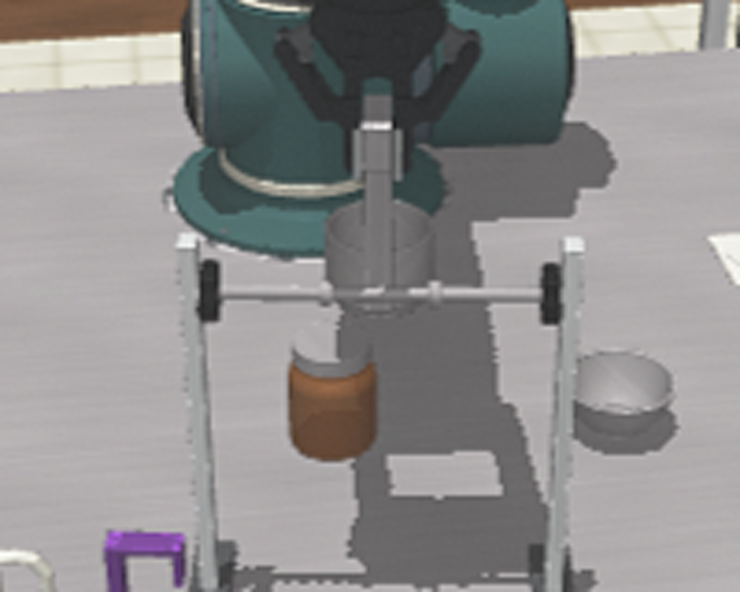

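The ladle hangs upright, centred between the collars and above the bar, which I estimate at z ≈ 0.261. Force noise is about 0.4 N. Now I feel for the bar.

Run:
```python
from h import *
np.set_printoptions(precision=4,suppress=True)
f0=np.load('f0.npy')
p=np.array(ctrl.get_tool_pos())
print('early',ctrl.move_linear([p[0],p[1],.232],feed=.06,f_stop=4)); ctrl.wait(.2)
hit=ctrl.move_linear([p[0],p[1],.178],feed=.008,f_stop=2.0); z=ctrl.get_tool_pos()[2]
print(hit,ctrl.get_tool_pos(),(ft(15)[0]-f0)[:3],'bar z',z+.045)
```

```text
early False
True [ 0.6091 -0.0169  0.2139] [2.176  0.096  4.1508] bar z 0.25886666671054526
```

Run:
```python
from h import *
np.set_printoptions(precision=3,suppress=True)
f0=np.load('f0.npy')
f,_=ft(20); print('now',f-f0,ctrl.get_tool_pos())
for dz in(.001,.001,.001):
    p=np.array(ctrl.get_tool_pos()); ctrl.move_linear(p+[0,0,dz],feed=.01); f,_=ft(20); print(np.array(ctrl.get_tool_pos()),f-f0)
```

```text
now [ 2.936 -0.049  4.769 -0.027 -0.443  0.005] [ 0.609 -0.017  0.214]
[ 0.609 -0.017  0.214] [ 2.27  -0.028  3.163 -0.006 -0.295 -0.002]
[ 0.609 -0.017  0.215] [ 0.9    0.173  1.398  0.002 -0.097  0.004]
[ 0.609 -0.017  0.216] [ 0.531  0.02   0.264 -0.     0.002 -0.002]
```

The bar's top is where the triangulation put it (bar centre z ≈ 0.261), with a stiffness of about 1.7 N/mm. The x force is friction under load. Next I draw the hook back towards the robot until the lip touches the bar.

Run:
```python
from h import *
np.set_printoptions(precision=4,suppress=True)
f0=np.load('f0.npy')
p=np.array(ctrl.get_tool_pos()); ctrl.move_linear(p+[0,0,.001],feed=.01); f,_=ft(20); print('above',p,f-f0)
np.save('f1.npy',f)
p=np.array(ctrl.get_tool_pos())
h=ctrl.move_linear(p-.022*XL,feed=.008,f_stop=2); q=np.array(ctrl.get_tool_pos()); print(h,'travel',(q-p)@XL,q,(ft(20)[0]-f)[:6])
for _ in range(3):
    q=np.array(ctrl.get_tool_pos()); ctrl.move_linear(q+.0005*XL,feed=.01); g,_=ft(20); print((np.array(ctrl.get_tool_pos())-p)@XL,g-f)
print(ctrl.get_time_s())
```

```text
above [ 0.6088 -0.0169  0.2161] [ 0.2053  0.1305  0.0733  0.004  -0.0096 -0.0042]
True travel -0.00874995034073908 [ 0.6001 -0.0155  0.2166] [ 5.2159 -0.4127  1.6762 -0.0687 -0.7476  0.0018]
-0.008430352551608459 [ 0.5045 -0.0937  0.2393 -0.0119 -0.0311  0.0054]
-0.007928169482884452 [-0.2287  0.0889  0.3428 -0.0046  0.0171  0.003 ]
-0.007429270197735751 [ 0.2208 -0.0163  0.4172  0.0014 -0.0209 -0.0133]
27.2833
```

Lip contact came after 8.4 mm (9 predicted), so the bar is now located in x and z. Now I rotate the ladle about the bar in small steps, keeping the load light.

Run:
```python
from h import *
np.set_printoptions(precision=3,suppress=True)
f1=np.load('f1.npy')
p=np.array(ctrl.get_tool_pos())
c=p-.001*XL+.032*XL+.045*Z3; c[2]=.2158+.045; print('bar',c)
dz=-.0008; dx=0.
for t in np.linspace(0,.474,9):
    tgt=pose(c+dz*Z3+dx*XL,t,bx=.072)
    h=ctrl.move_linear(tgt,feed=.012,orientation=Rt(RY,t),f_stop=5)
    f=ft(12)[0]-f1; Fx=f[:3]@XL
    print(round(t,3),h,'Fx %.2f Fy %.2f Fz %.2f My %.3f'%(Fx,f[1],f[2],f[4]),'dz %.2f dx %.2f mm'%(dz*1e3,dx*1e3))
    if h: break
    dz+=np.clip((f[2]-1.5)*.0003,-.0006,.0006)
    if abs(Fx)>1.5: dx+=np.clip(Fx*.00006,-.0003,.0003)
np.save('c.npy',np.r_[c,dz,dx,t]); print(ctrl.get_time_s(),ctrl.get_tool_pos())
```

```text
bar [ 0.632 -0.021  0.261]
0.0 False Fx 1.17 Fy -0.28 Fz 1.40 My -0.157 dz -0.80 dx 0.00 mm
0.059 False Fx -1.15 Fy 0.17 Fz 1.62 My 0.177 dz -0.83 dx 0.00 mm
0.118 False Fx -1.00 Fy 0.32 Fz 1.46 My 0.246 dz -0.79 dx 0.00 mm
0.178 False Fx -1.21 Fy 0.30 Fz 1.62 My 0.340 dz -0.80 dx 0.00 mm
0.237 False Fx -1.41 Fy 0.19 Fz 1.50 My 0.429 dz -0.77 dx 0.00 mm
0.296 False Fx -1.58 Fy 0.28 Fz 1.58 My 0.509 dz -0.77 dx 0.00 mm
0.356 False Fx -1.64 Fy 0.10 Fz 1.37 My 0.596 dz -0.74 dx -0.09 mm
0.415 False Fx -1.84 Fy 0.32 Fz 1.16 My 0.678 dz -0.78 dx -0.19 mm
0.474 False Fx -2.07 Fy 0.30 Fz 1.63 My 0.779 dz -0.89 dx -0.30 mm
31.7583 [ 0.625 -0.02   0.206]
```

The force grows exactly as a plate normal tilted by t. Now I seat the corner against the lip, let the bar take the full weight, and bring all tool forces towards zero.

Run:
```python
from h import *
np.set_printoptions(precision=3,suppress=True)
v=np.load('c.npy'); c=v[:3]; dz,dx,t=v[3:]
bx=.072; dz-=.0006
for k in range(14):
    tgt=pose(c+dz*Z3+dx*XL,t,bx=bx)
    h=ctrl.move_linear(tgt,feed=.006,f_stop=4)
    a=ft(15)[0]; Fx=a[:3]@XL
    print(k,h,'abs Fx %.2f Fy %.2f Fz %.2f My %.3f'%(Fx,a[1],a[2],a[4]),'dz %.2f bx %.2f'%(dz*1e3,bx*1e3))
    if abs(Fx)<.5 and abs(a[2])<.4: break
    if Fx<-.4: bx+=.00025 if Fx<-1 else .0001
    elif Fx>.4: bx-=.00008
    dz+=np.clip(a[2]*.0004,-.0006,.0006)
np.save('c.npy',np.r_[c,dz,dx,t,bx]); print(ctrl.get_time_s())
c=shot('scene','scene5.png'); i=c['img'][100:260,200:400];cv2.imwrite('pics/crop5.png',cv2.resize(i,None,fx=3.7,fy=3.7,interpolation=cv2.INTER_CUBIC))
```

```text
0 False abs Fx -1.34 Fy 0.22 Fz -1.68 My 0.515 dz -1.45 bx 72.00
1 False abs Fx 0.66 Fy -0.12 Fz -0.78 My 0.242 dz -2.05 bx 72.25
2 False abs Fx -0.02 Fy 0.17 Fz 0.03 My 0.232 dz -2.36 bx 72.17
32.9083
```

View pics/crop5.png

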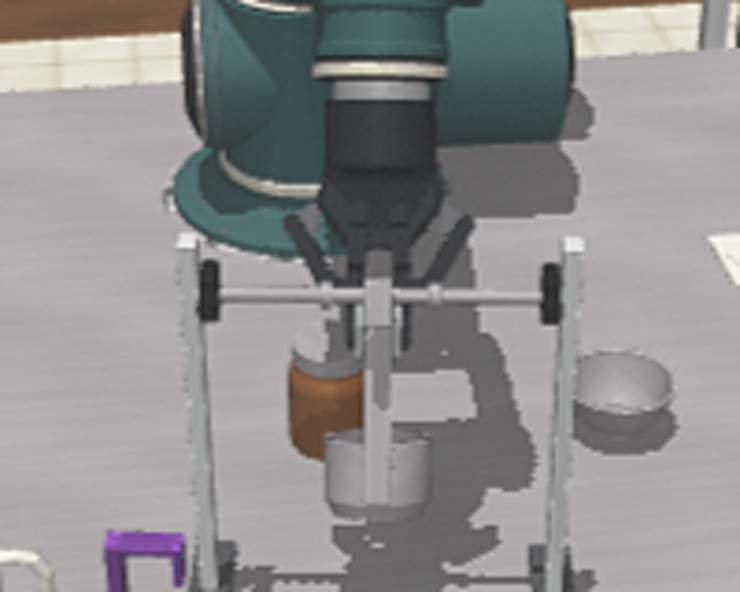

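The tool forces are now near zero: Fx −0.02, Fz 0.03. The ladle hangs slanted with its hook on the bar between the collars. A residual My of 0.23 N·m may be a tare effect of the tilted gripper, so I'll check the slant against the picture. The handle's foot is at about crop (377,503) and the plate's far edge at about (377,325).

Run:
```python
from h import *
np.set_printoptions(precision=1,suppress=True)
c=ctrl.camera('scene'); v=np.load('c.npy'); T=np.array(ctrl.get_tool_pos())
for t in(.38,.474,.57):
    X=np.cos(t)*XL+np.sin(t)*Z3; ZL=np.cos(t)*Z3-np.sin(t)*XL
    # rotate about the bar (located by feel) with ladle bar point (.073,.159)
    B=v[:3]+v[3]*Z3
    for n,x,z in(('foot',.046,0),('lipend',.084,.140),('lip top',.084,.170),('handle top',.036,.17)):
        P=B+X*(x-.073)+ZL*(z-.159); print(t,n,(px(c,P)-[200,100])*3.7)
```

```text
0.38 foot [378.3 516.2]
0.38 lipend [378.3 326.9]
0.38 lip top [378.6 281.7]
0.38 handle top [380.3 270.2]
0.474 foot [377.7 525. ]
0.474 lipend [378.2 325.7]
0.474 lip top [378.6 279.9]
0.474 handle top [380.3 275.1]
0.57 foot [377.2 532.1]
0.57 lipend [378.2 324.2]
0.57 lip top [378.7 278.3]
0.57 handle top [380.2 280.3]
```

The observed foot doesn't clearly match t=0.474, so I'll overlay the predicted outlines for two slants before letting go.

```bash
cat > ov.py <<'E'
from h import *
def overlay(fn,ts,cam='scene',x0=265,y0=155,ww=75,hh=95,k=5):
    c=ctrl.camera(cam); v=np.load('c.npy'); B=v[:3]+v[3]*Z3; Y=np.array([-XL[1],XL[0],0])
    out=[]
    for t in [None]+ts:
        im=cv2.resize(c['img'][y0:y0+hh,x0:x0+ww],None,fx=k,fy=k,interpolation=cv2.INTER_CUBIC)
        if t is not None:
            X=np.cos(t)*XL+np.sin(t)*Z3; ZL=np.cos(t)*Z3-np.sin(t)*XL
            q=lambda x,y,z:tuple(((px(c,B+X*(x-73)/1e3+Y*y/1e3+ZL*(z-159)/1e3)-[x0-.5,y0-.5])*k).astype(int))
            for x1,z1,x2,z2 in((46,0,46,164),(36,170,84,170),(84,170,84,140)):
                cv2.polylines(im,[np.array([q(x1,-9,z1),q(x2,-9,z2),q(x2,9,z2),q(x1,9,z1)])],True,(0,0,255),1)
            for z in(0,55):
                cv2.polylines(im,[np.array([q(38*np.cos(a),38*np.sin(a),z) for a in np.linspace(0,6.28,40)])],True,(0,255,0),1)
        out.append(im)
    im=np.hstack(out); s=min(1,800/im.shape[1]); cv2.imwrite('pics/'+fn,cv2.resize(im,None,fx=s,fy=s,interpolation=cv2.INTER_AREA))
E
python3 -c "
from ov import *
overlay('ov6.png',[.474,.25],k=4)"
```

```text
(no output)
```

View pics/ov6.png

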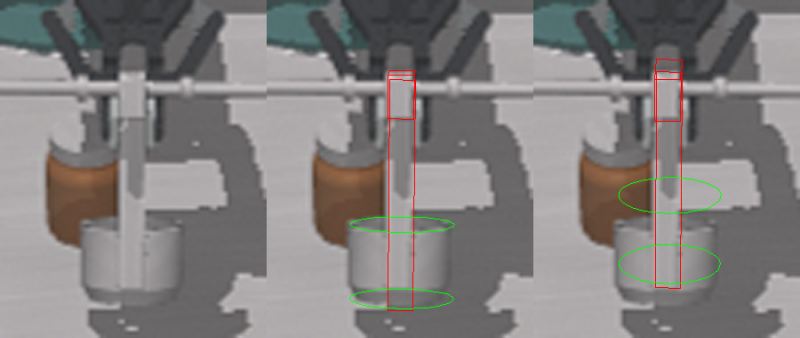

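The t=0.474 outline fits, and t=0.25 clearly doesn't. So the residual moment is a tare effect. I'll release, back out along the tool axis, and check.

Run:
```python
from ov import *
np.set_printoptions(precision=3,suppress=True)
ctrl.gripper_open(); ctrl.wait(.5)
print('open',ctrl.get_opening(),ft(15)[0])
t=.474; ZL=np.cos(t)*Z3-np.sin(t)*XL
p=np.array(ctrl.get_tool_pos())
print('hit',ctrl.move_linear(p+.10*ZL,feed=.04,f_stop=4))
ctrl.move_linear(p+.18*ZL,feed=.1); ctrl.wait(1.5)
print(ctrl.get_tool_pos(),ft(15)[0],ctrl.get_time_s())
overlay('ov7.png',[.474],k=5)
a=ctrl.camera('scene')['img']; ctrl.wait(.3); b=ctrl.camera('scene')['img']
d=cv2.absdiff(a,b)[150:260,260:345]; print('motion diff',d.max())
```

```text
open 0.08559104496265572 [-0.058  0.218 -0.25   0.035  0.201  0.002]
hit False
[ 0.544 -0.006  0.364] [ 0.048  0.016  0.002  0.04   0.202 -0.001] 39.575
motion diff 4
```

View pics/ov7.png

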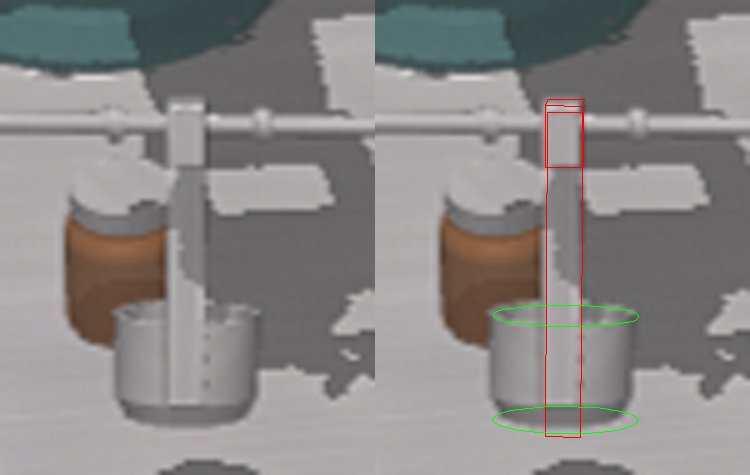

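The ladle hangs on its own between the collars, still and at about 0.47 rad of slant. The gripper is clear, and its empty reading still shows My = 0.20, which confirms the tare effect. Handing in.

```bash
python3 -c "
from h import *
ctrl.close_job(); print('done')"
```

```text
the job is handed in; nothing more can be done
done
```

The ladle hangs by its hook on the bar, between the collars, and the job is handed in at about 40 s of the 72 s allowed. The job reports no verdict.

**What I did**
- I located the steel ladle and the rack from the top and wrist cameras, pinched the handle and lifted it. It weighs about 4.1 N.
- I felt for the bar from above and found its centre at z ≈ 0.261 m, matching the camera estimate of 0.261 m. The highest force change I read on the tool during contact was about 5.5 N; I did not log continuously.
- I drew the hook back until the lip touched the bar, then turned the ladle about the bar to 0.474 rad with roughly 1.5 N on it.
- I lowered it until the tool force was zero, so the bar carried the full weight, then opened the gripper and backed out along the tool axis.

**Last checks**
- **Ladle:** it hangs at about 0.47 rad, roughly central between the collars. Two pictures 0.3 s apart showed no motion.
- **Robot:** the gripper was well clear of the ladle and its force reading was about 0 N.
- **Bystanders:** I saw none moved, but my last views covered only the area around the rack and I did not measure their positions again.

**Disagreements**
- **Moment:** about 0.2 N·m remained on the tool just before release. It read the same with the gripper empty, so I take it as a sensor offset from the tilted gripper.
- **Overlay:** the cup's underside sat a couple of pixels above the outline for 0.474 rad, so the true slant may be slightly less. That is still well within 0.3 to 0.7 rad.

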